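# Put the bit case in the lock box, shut it and feel for the lock

### The job

Put the bit case away in the lock box: take the glue bottle out of the box and stand it upright on the bench clear of the box, lay the case flat in the box and slide the lid fully shut. Then turn the key slowly, one way and if need be the other, feeling for the hidden position where the catch pin drops all the way and holds the key; leave the box locked. Do not tip over or push away the squeeze bottle or the domed post that stand close by.

Things in the scene. Friction and masses are not known exactly. Their poses are not given: they have to be found in the camera images.
- lock_box: Low grey metal box, fixed to the bench. Origin: centre of its underside; x along its long side, towards its lock. Tray 202 (x) by 112 mm (y), floor at 10 mm, wall tops at 43 mm. Lid rails at both ends, x = +-112 mm, y = -192 to 62 mm, 10 mm wide, tops at 43 mm; the open lid lies on them, beyond the tray's -y side. Dark lock housing: x = 119 to 215 mm, y within 43 mm, top at 66 mm.
- lid (a joint): Sliding lid, in m: 0 = fully shut against its stop, 0.125 = fully open. It shuts by sliding along the box's +y ; friction about 1.5 N; it stays where it is left. It lies at 44 to 49 mm height and cannot shut over the glue bottle. Its tongue (29 mm wide, at the middle of its lock end, out to x = 156 mm) slides into the lock: keep its way clear.
- lid_grip (a point): Point in the middle of the lid's black upright grip rib, 65 mm above the bench. The rib is 70 mm long along the box's x, 12 mm thick along y, and stands from 49 to 75 mm height; it moves with the lid (box y = 15 mm when shut, -110 mm when fully open).
- key (a joint): Steel T-key on the lock, vertical axis, rad, anticlockwise from above positive; 0 = bar along the box's y. Friction 0.12 N m, hard stops at -0.68 and 0.68. 0.2 to 0.6 rad to one side only, differently each time, lies a hidden slot 0.09 rad wide where the catch pin drops and holds the key within 0.05 rad: it then turns neither on nor back (from a hard stop it turns back).
- key_grip (a point): Middle of the T-key's bar, on the turning axis (box x = 172 mm, y = 0), 108 mm above the bench. The bar is 70 mm long, 12 mm thick and stands from 92 to 118 mm height on a thin stem; take it from above across its thickness.
- catch_pin (a joint): The lock's catch pin, m downwards: 0 = up, 0.014 = dropped fully, locking lid and key; 0.008 if the lid is not quite shut. Its spring (3 N) drops it at about 30 mm/s, so a key turned faster than 0.5 rad/s may pass over the slot. If the key finds the slot while the lid is open, the dropped pin bars the lid for good: shut the lid first.
- pin_top (a point): Top of the catch pin's round steel head (13 mm across) that stands out of the housing at box x = 138 mm, y = 0: 80.5 mm above the bench when up, 66.5 mm when dropped.
- bit_case: The blue and black bit case, lying flat: 158 mm long along its y, body 38 mm wide along x (x = -18 to +20 mm; 46 mm over its strap), 18 to 22 mm thick, 140 g. Origin: centre of its underside. The lid does not open here.
- glue_bottle: Cream flat glue bottle with a blue cap, standing in the lock box: 35 mm thick along its x, 57 mm wide along its y, shoulder at 68 mm, 82 mm to the top of the cap, 120 g. Origin: centre of its underside, z up along the bottle.
- cone_bottle: White squeeze bottle with a tall blue cone cap, 52 mm across, 173 mm tall, standing close beside the bit case; leave it. Origin: centre of its underside.
- post: White domed post, 76 mm across, 59 mm tall, standing between the lock box and the bit case; leave it. Origin: centre of its underside.
- clamp_nest: Fixed clamp nest (aluminium plate with a toggle clamp and red handle), an obstacle: plate 120 mm along its x, y = -39 to 111 mm, 12 mm thick; clamp and handle along the middle, x within 22 mm, y = -110 to 100 mm, up to 73 mm high. Origin: on its underside.
Not all that is in view belongs to the job. Of the things that look like the glue_bottle, the smaller one is meant.

How it is judged:
On the way, in this order (a step that is already met when the one before it is completed fails the run):
1. the glue bottle stands on the bench clear of the box (height (world z) of glue_bottle between -0.007 and 0.007 m and angle between glue_bottle's own z axis and vertical below 0.1 rad and (x of glue_bottle in the frame of lock_box above 0.225 m or x of glue_bottle in the frame of lock_box below -0.125 m or y of glue_bottle in the frame of lock_box above 0.08 m or y of glue_bottle in the frame of lock_box below -0.2 m or (x of glue_bottle in the frame of lock_box above 0.135 m and (y of glue_bottle in the frame of lock_box above 0.065 m or y of glue_bottle in the frame of lock_box below -0.065 m)))), for 0.2 s.
2. the bit case lies flat in the box (x of bit_case in the frame of lock_box between -0.03 and 0.03 m and y of bit_case in the frame of lock_box between -0.045 and 0.045 m and z of bit_case in the frame of lock_box between 0.005 and 0.016 m and angle between bit_case's own z axis and vertical below 0.12 rad), for 0.2 s.
3. the lid is fully shut, before the pin has dropped (value of joint lid below 0.003 m and value of joint catch_pin below 0.004 m), for 0.2 s.
4. the catch pin has dropped all the way (value of joint catch_pin above 0.012 m), for 0.2 s.
At the end, for the whole second after the job is handed in: The catch pin is down (more than 12 of its 14 mm), the lid shut within 3 mm, the bit case lies flat inside the box (origin within 30 mm of the box's middle along x and 45 mm along y), and the glue bottle stands upright (within 0.1 rad) and still on the bench outside the box, its rails and its lock (all of step 1 and all of step 2 and value of joint catch_pin above 0.012 m and value of joint lid below 0.003 m and linear speed of glue_bottle below 0.02 m/s); the robot touches nothing.
It fails at once if the squeeze bottle is pushed more than 30 mm or tipped (distance of cone_bottle from where it was at the start of the episode above 0.03 m or angle between cone_bottle's own z axis and vertical above 0.5 rad).
It fails at once if the post is pushed more than 30 mm or tipped (distance of post from where it was at the start of the episode above 0.03 m or angle between post's own z axis and vertical above 0.5 rad).
It fails at once if the glue bottle is tipped over (angle between glue_bottle's own z axis and vertical above 0.9 rad).
It also fails if it takes over 72 s, if anything falls off the work surface, if the arm or the gripper's body presses on something with over 40 N, if the wrist force passes 120 N, or if a joint passes its speed limit or range.

### The arm

A 6-joint arm with a two-finger parallel gripper is mounted at the origin on a cart in front of the work surface, level with it; the furniture and walls round the work are solid. World frame = base frame: x ahead of the robot, y to its left, z up, the work surface at z = 0. Lengths are in m, angles in rad, forces in N, time in s.
With the tool pointing down it reaches from about 0.3 to 0.775 m from the base axis. Payload 14.6 kg.
Tool frame: the origin (TCP) lies between the finger pads; the fingertips stand 19 mm ahead of it and the grasp point (between the pads) is the TCP; z points along the fingers, y is the line along which they close (so a half turn about z gives the same grasp; the last joint's range is limited). The gripper opens to 94 mm and grips with 3 to 60 N. Pads are 16 mm wide; open, the fingers measure 119 mm over their backs; the gripper's body (75 mm by 177 mm) begins 78 mm behind the grasp point.
Start: joints at [-1.395, 0.3, 1.521, -0, 1.321, -0.067], TCP at [0.132, -0.534, 0.224] pointing down, gripper open.
Joint ranges: [-3.03, 3.03], [-0.79, 2.21], [0.23, 2.52], [-1.04, 4.18], [0, 3.07], [-2.55, 2.55]. Speed limits (rad/s): [2.22, 2.22, 2.57, 3.14, 3.14, 3.14].

### API

Orientations are given as a unit quaternion [x, y, z, w].
In Python, from rig import monitor, eyes, order gives the robot as it stands.
- The arm moves only by the tool apply_moves, never from a script. Its argument "motion" is a list that holds one entry, the list of rows, each a list of 4 numbers: the shift along the tool's x, y, z in m, then the turn about the tool's z in degrees. A call has 1 to 5 rows; each row shifts and turns the commanded pose from where the row before left it, along the tool's axes as they then stand; what a row does not reach is not made up. A row lasts 1/12 s, in which the tool goes at most 41.7 mm and 7.16 degrees, less where a joint would pass 70% of its speed; a pose out of reach is approached as far as the arm can. A call with a gripper value outside its range is refused whole. "claw" is the opening, from 0 (shut) to 1 (fully open), set as the call begins (left out, the last holds). The fingers move at their own pace and stop on an object; the grip force is fixed at half the most. Time passes only in rows, so rows that do not move let the fingers close. It gives the time, the measured TCP pose, the force, the opening and the grip force at its end, in the units of the state.
- monitor.sense(): the state, without advancing time (a new reading comes with each control period).
- eyes.camera(name): name is "scene" or "top" or "wrist"; returns a dict with "color" (400x640x3 uint8, red, green, blue), "camera_matrix" (3x3 intrinsics, pixels), "dist" ([k1, k2, p1, p2, k3] as OpenCV has them; the pictures are not rectified), "position" and "attitude" of the camera in the world. Camera axes: x right, y down, z forward; pixel columns grow to the right and rows downward; lengths in m; the calibration is good to about 2 mm. A picture is of the moment at which its call begins. There is no depth.
- order.sign_off(): hands the job in; it is judged then, once.
The state is a dict: "clock": time; "joint_positions": joint angles; "joint_velocities": joint speeds; "tau": joint torques, N m; "ee_pos": TCP position; "orientation": TCP orientation; "force": force on the tool from outside, world axes, zero at the start; "ft_torque": the same for the moment, N m; "opening": opening from 0.0 (shut) to 1.0 (fully open); "gripper_force": force on a finger pad.
Only numpy, scipy, OpenCV 4.12 (cv2) and the standard library are available. Lean on these libraries where they do the work, as an engineer would, in place of code of your own. Each camera call takes 0.05 s, during which the arm holds its last target. There are 200 camera calls.

## Working session

There is one attempt and no reset: what is moved stays moved. The work goes in short steps, Python scripts to look and compute and a tool call to move; the robot and the scene stay as the last step left them, time stands still between calls to the robot, and variables do not carry over. Pictures are saved under pics/ and viewed, at most 10 in all, crops included, and the job is handed in when it is done.

Besides the shell and the picture viewer there is one more tool, called after "Call:" as name(argument=value, ...), one argument or row to a line, values as JSON. apply_moves: Moves the arm, as the interface text tells. Its arguments: {"type":"object","properties":{"motion":{"type":"array"},"claw":{"type":"number"}},"required":["motion"]}

```bash
ls; mkdir -p pics; cat > h.py <<'E'
import numpy as np, cv2
from scipy.spatial.transform import Rotation as R
from rig import monitor, eyes, order
def snap(n,f=None):
    c=eyes.camera(n)
    if f: cv2.imwrite('pics/'+f,c['color'][:,:,::-1])
    return c
def rot(c):
    a=np.array(c['attitude'],float)
    return R.from_quat(a).as_matrix() if a.size==4 else a.reshape(3,3)
def ray(c,uv):
    p=cv2.undistortPoints(np.array(uv,float).reshape(-1,1,2),np.array(c['camera_matrix']),np.array(c['dist'])).reshape(-1,2)
    return np.c_[p,np.ones(len(p))]@rot(c).T
def plane(c,uv,z):
    d=ray(c,uv);o=np.array(c['position']);return o+d*((z-o[2])/d[:,2])[:,None]
def proj(c,P):
    P=np.atleast_2d(P).astype(float);r=rot(c).T
    return cv2.projectPoints(P,cv2.Rodrigues(r)[0],-r@np.array(c['position']),np.array(c['camera_matrix']),np.array(c['dist']))[0].reshape(-1,2)
E
python3 - <<'E'
from h import *
for n in('scene','top'):
    c=snap(n,n+'1.png');print(n,c['position'],c['attitude'],c['camera_matrix'])
print(monitor.sense())
E
```

```text
pics
scene [-0.02217347  0.76279843  0.63543628] [-0.21133024  0.82668656 -0.50444921  0.13213577] [[496.46400742   0.         315.69490912]
 [  0.         496.46400742 206.58725893]
 [  0.           0.           1.        ]]
top [ 0.28759574 -0.19525631  1.25111087] [ 0.71000119 -0.69755595  0.07165514 -0.06464939] [[496.7610356    0.         317.39097088]
 [  0.         496.7610356  196.32773638]
 [  0.           0.           1.        ]]
{'clock': 0.1, 'joint_positions': array([-1.39457717e+00,  3.00432892e-01,  1.52153471e+00, -1.56391938e-06,
        1.32071853e+00, -6.65833033e-02]), 'joint_velocities': array([-1.70981350e-04, -2.04012254e-03, -7.73248540e-04, -4.15025305e-05,
       -1.08890355e-03, -9.92441613e-05]), 'tau': array([ 1.43075267e-03, -5.32644868e+01, -3.53282547e+01,  7.09775719e-02,
        2.35256605e-02, -6.75012507e-05]), 'ee_pos': array([ 0.13219885, -0.53364167,  0.2239269 ]), 'orientation': array([ 9.92639745e-01,  1.21103417e-01, -3.07126833e-05, -5.45879897e-04]), 'force': array([-0.6109734 , -1.1652961 , -0.83889717]), 'ft_torque': array([-0.05947862, -0.06087512,  0.00373222]), 'gripper_force': 0.0, 'opening': 0.9996206217766085}
```

View pics/top1.png

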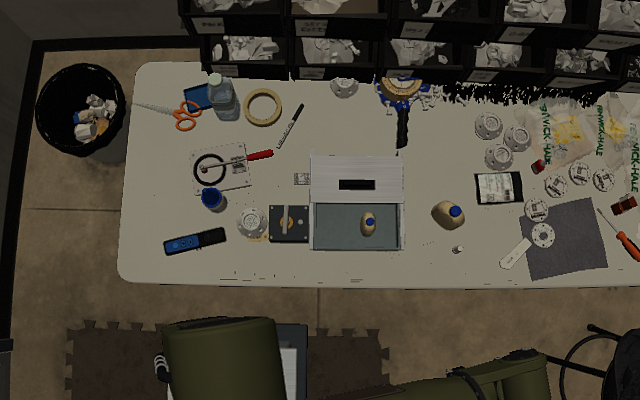

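View pics/scene1.png

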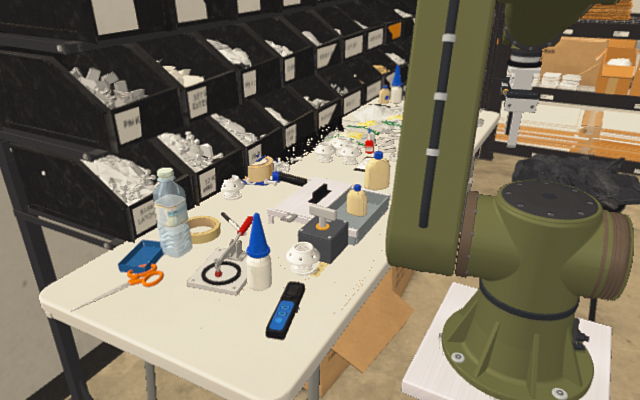

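Top view: there are two cream bottles, a small one in the box tray at (368,223) and a bigger one on the bench at (448,213). The small one standing in the tray fits the description. The case is at (195,241), the squeeze bottle at (212,198), the post at (252,221), the lock at (290,223) and the clamp nest at (220,165). I'll confirm in an enlarged crop.

```bash
python3 - <<'E'
import cv2
i=cv2.imread('pics/top1.png')[140:270,150:480]
i=cv2.convertScaleAbs(i,alpha=1.3)
cv2.imwrite('pics/crop1.png',cv2.resize(i,None,fx=2.4,fy=2.4,interpolation=cv2.INTER_CUBIC))
E
```

```text
(no output)
```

View pics/crop1.png

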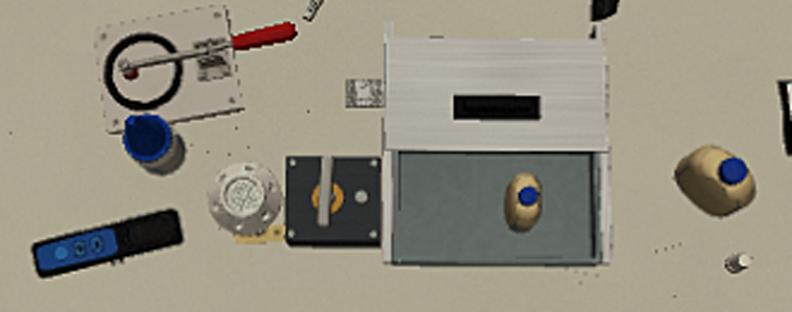

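The crop confirms it. The in-box bottle (527,197 in the crop) is clearly smaller than the one at (715,180). Next, positions by ray casting.

```bash
python3 - <<'E'
from h import *
c=snap('top');s=snap('scene')
u=lambda *p:[(150+x/2.4-.3,140+y/2.4-.3) for x,y in p]
rib=plane(c,u((497,107)),.075)[0]
h=plane(c,u((287,157),(379,157),(379,245),(287,245)),.066)
hc=h.mean(0);print('rib',rib,'housing',h,hc)
d=h[0]-h[1]+h[3]-h[2];yw=np.arctan2(d[1],d[0]);print('box yaw',np.degrees(yw))
X=np.array([np.cos(yw),np.sin(yw)]);Y=np.array([-X[1],X[0]])
print('origin from housing',hc[:2]-.167*X,'from rib',rib[:2]+.110*Y)
print('key',plane(c,u((326,158),(326,224)),.118),'pin',plane(c,u((361,197)),.0805))
print('cap glue',plane(c,u((528,197)),.092),'ends',plane(c,u((522,173),(522,232)),.06))
print('case corners',plane(c,u((32,248),(176,208),(184,242),(38,277)),.02))
print('post',plane(c,u((243,199)),.05),'cone tip',plane(c,u((131,118)),.173),'cone base?',plane(c,u((166,155)),.03))
# mask check of case in top and cone in scene
hs=cv2.cvtColor(s['color'],cv2.COLOR_RGB2HSV)
m=cv2.inRange(hs,(100,120,40),(125,255,255));m[:, :240]=0;m[:,280:]=0;m[265:]=0;ys,xs=np.nonzero(m);i=ys.argmin();print('cone tip scene px',xs[i],ys[i],plane(s,[(xs[ys<ys.min()+4].mean(),ys.min())],.173))
print('post scene',plane(s,[(302,246)],.059),'big glue',plane(c,u((733,170)),.1))
E
```

```text
rib [ 0.54923262 -0.30021729  0.075     ] housing [[ 0.49549347 -0.08889843  0.066     ]
 [ 0.49725334 -0.18180165  0.066     ]
 [ 0.40822565 -0.18358285  0.066     ]
 [ 0.40644329 -0.09188228  0.066     ]] [ 0.45185394 -0.1365413   0.066     ]
box yaw 91.09927312015942
origin from housing [ 0.45505779 -0.30351057] from rib [ 0.43925287 -0.30232761]
key [[ 0.48611045 -0.13127576  0.118     ]
 [ 0.42209977 -0.13306488  0.118     ]] pin [[ 0.45411247 -0.16494537  0.0805    ]]
cap glue [[ 0.45537319 -0.32945568  0.092     ]] ends [[ 0.4844952  -0.32710125  0.06      ]
 [ 0.42434041 -0.32704324  0.06      ]]
case corners [[0.40150931 0.18037819 0.02      ]
 [0.44724552 0.02965929 0.02      ]
 [0.41183814 0.01954438 0.02      ]
 [0.37137126 0.17195144 0.02      ]]
post [[ 0.45404216 -0.04405776  0.05      ]] cone tip [[0.51066623 0.04832371 0.173     ]] cone base? [[0.50146191 0.04121032 0.03      ]]
cone tip scene px 257 155 [[ 0.67904663 -0.21333553  0.173     ]]
post scene [[ 0.45800455 -0.03954007  0.059     ]] big glue [[ 0.48439847 -0.53391572  0.1       ]]
```

Call:
apply_moves(
  motion=[
    [[0,0,0,6.4],[0,0,0,6.4],[0.03,-0.018,0,0],[0.03,-0.018,0,0],[0.03,-0.018,0,0]],
  ],
  claw=1,
)

```text
clock: 0.62
ee_pos: [0.2218, -0.4773, 0.2242]
orientation: [1.0, 0.009, -0.0, -0.0]
force: [0.3, -1.0, -0.2]
opening: 1.002
gripper_force: 0.0
```

Call:
apply_moves(
  motion=[
    [[0.03,-0.018,0,0],[0.03,-0.018,0,0],[0.03,-0.018,0,0],[0.03,-0.018,0,0],[0.03,-0.018,0,0]],
  ],
)

```text
clock: 1.03
ee_pos: [0.3706, -0.384, 0.2244]
orientation: [1.0, 0.01, -0.0, -0.0]
force: [-0.7, -1.2, 0.4]
opening: 0.999
gripper_force: 0.0
```

Call:
apply_moves(
  motion=[
    [[0.03,-0.018,0,0],[0.03,-0.018,0,0],[0,0,0,0],[0,0,0,0]],
  ],
)

```text
clock: 1.37
ee_pos: [0.4295, -0.3471, 0.2241]
orientation: [1.0, 0.011, -0.0, -0.0]
force: [0.1, -0.6, -0.1]
opening: 1.001
gripper_force: 0.0
```

```bash
cat >> h.py <<'E'
def yaw(s): 
    x=R.from_quat(s['orientation']).as_matrix()[:,0];return np.degrees(np.arctan2(x[1],x[0]))
def need(x,y,z,psi):
    s=monitor.sense();p=s['ee_pos'];w=yaw(s);t=np.radians(psi);d=np.array([x,y,z])-p
    print('t',round(s['clock'],2),'pos',p.round(4),'yaw',round(w,2),'| turn',round(-(psi-w),2),'then tool xyz',np.round([d[0]*np.cos(t)+d[1]*np.sin(t),d[0]*np.sin(t)-d[1]*np.cos(t),-d[2]],4),'F',np.round(s['force'],1),'open',round(s['opening'],3),'grip',round(s['gripper_force'],1),'j',s['joint_positions'].round(2))
E
python3 - <<'E'
from h import *
need(.455,-.327,.055,1.1)
c=snap('wrist','w1.png');print(c['position'],rot(c).round(3))
E
```

```text
t 1.37 pos [ 0.4295 -0.3471  0.2241] yaw 1.26 | turn 0.16 then tool xyz [ 0.0258 -0.0196  0.1691] F [ 0.1 -0.6 -0.1] open 1.001 grip 0.0 j [-0.75  0.31  1.51 -0.    1.32  0.8 ]
[ 0.49649739 -0.34604026  0.38492124] [[ 0.023 -0.972 -0.235]
 [-1.    -0.022 -0.004]
 [-0.001  0.235 -0.972]]
```

View pics/w1.png

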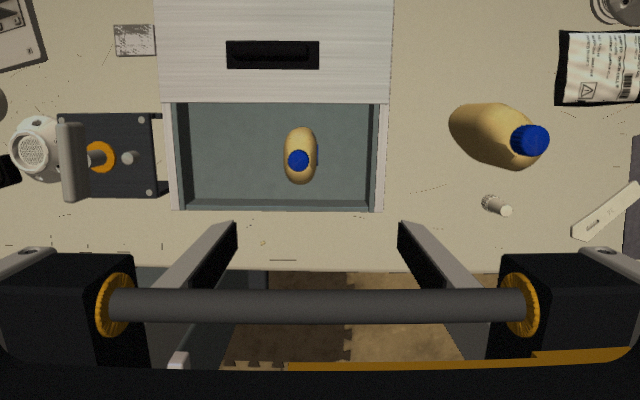

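Wrist view: glue bottle cap at (298,160), body (284–317,126–185). Rib (226–319,41–69), lid edge row 103, tray near-rim row 211, housing corners (58,114), (153,114), (65,200), (157,196).

```bash
python3 - <<'E'
from h import *
c=snap('wrist')
r=plane(c,[(226,41),(319,41),(319,69),(227,69)],.075);print('rib',r.round(4),r.mean(0).round(4))
h=plane(c,[(58,114),(152,114),(157,196),(65,201)],.066);print('housing',h.round(4))
t=plane(c,[(165,211),(381,212)],.043);print('tray near rim',t.round(4))
hs=cv2.cvtColor(c['color'],cv2.COLOR_RGB2HSV)
m=cv2.inRange(hs,(105,120,60),(130,255,255));m[:, :270]=0;m[:,330:]=0;m[200:]=0
ys,xs=np.nonzero(m);print('cap',xs.mean(),ys.mean(),plane(c,[(xs.mean(),ys.mean())],.088))
m=cv2.inRange(hs,(10,70,70),(28,255,255));m[:, :270]=0;m[:,330:]=0;m[200:]=0
ct=max(cv2.findContours(m,0,1)[0],key=cv2.contourArea);print(cv2.minAreaRect(ct))
E
```

```text
rib [[ 0.5595 -0.2641  0.075 ]
 [ 0.5607 -0.3471  0.075 ]
 [ 0.5369 -0.3476  0.075 ]
 [ 0.5356 -0.2642  0.075 ]] [ 0.5482 -0.3057  0.075 ]
housing [[ 0.4946 -0.0904  0.066 ]
 [ 0.4948 -0.187   0.066 ]
 [ 0.4131 -0.1847  0.066 ]
 [ 0.4055 -0.084   0.066 ]]
tray near rim [[ 0.3902 -0.1804  0.043 ]
 [ 0.3943 -0.419   0.043 ]]
cap 298.0280112044818 158.76750700280112 [[ 0.45673242 -0.33012947  0.088     ]]
((299.0, 154.5), (57.0, 32.0), 90.0)
```

Call:
apply_moves(
  motion=[
    [[0.028,-0.0165,0,0.2],[0,0,0.035,0],[0,0,0.035,0],[0,0,0.035,0],[0,0,0.035,0]],
  ],
)

```text
clock: 1.88
ee_pos: [0.4552, -0.3319, 0.0832]
orientation: [1.0, 0.007, 0.0, 0.0]
force: [0.6, -0.7, 0.1]
opening: 0.999
gripper_force: 0.0
```

Call:
apply_moves(
  motion=[
    [[0,0,0.029,0],[0,0,0,0]],
  ],
)

```text
clock: 2.05
ee_pos: [0.4531, -0.3303, 0.0503]
orientation: [1.0, 0.007, -0.003, -0.003]
force: [-0.5, 0.1, -1.2]
opening: 1.003
gripper_force: 0.0
```

Call:
apply_moves(
  motion=[
    [[0,0,0,0],[0,0,0,0],[0,0,0,0],[0,0,0,0],[0,0,0,0]],
  ],
  claw=0.25,
)

```text
clock: 2.47
ee_pos: [0.4568, -0.3315, 0.0568]
orientation: [1.0, 0.008, 0.001, 0.001]
force: [-0.5, 1.0, -0.1]
opening: 0.681
gripper_force: 0.0
```

```bash
python3 - <<'E'
from h import *
need(.385,-.470,.15,1.1)
E
```

```text
t 2.47 pos [ 0.4568 -0.3315  0.0568] yaw 0.91 | turn -0.19 then tool xyz [-0.0744  0.1371 -0.0932] F [-0.5  1.  -0.1] open 0.681 grip 0.0 j [-0.69  0.52  1.63  0.    0.99  0.86]
```

Call:
apply_moves(
  motion=[
    [[0,0,0,0],[0,0,0,0],[0,0,0,0],[0,0,0,0],[0,0,0,0]],
  ],
  claw=0.2,
)

```text
clock: 2.88
ee_pos: [0.4564, -0.3309, 0.0555]
orientation: [1.0, 0.008, -0.0, -0.0]
force: [-0.5, 0.9, 1.2]
opening: 0.348
gripper_force: 30.0
```

Call:
apply_moves(
  motion=[
    [[0,0,0,0],[0,0,0,0]],
  ],
)

```text
clock: 3.05
ee_pos: [0.4564, -0.331, 0.0555]
orientation: [1.0, 0.008, 0.0, -0.0]
force: [-0.2, 1.5, 2.1]
opening: 0.347
gripper_force: 30.0
```

Call:
apply_moves(
  motion=[
    [[0,0,-0.02,0],[0,0,-0.03,0],[0,0,-0.03,0],[0,0,-0.02,0],[0,0,0,0]],
  ],
)

```text
clock: 3.47
ee_pos: [0.4575, -0.3321, 0.1597]
orientation: [1.0, 0.008, 0.002, 0.002]
force: [0.7, -0.3, -1.0]
opening: 0.346
gripper_force: 30.0
```

```bash
python3 - <<'E'
from h import *
need(.385,-.470,.157,1.1)
E
```

```text
t 3.47 pos [ 0.4575 -0.3321  0.1597] yaw 0.91 | turn -0.19 then tool xyz [-0.0752  0.1365  0.0027] F [ 0.7 -0.3 -1. ] open 0.346 grip 30.0 j [-0.69  0.39  1.56 -0.    1.19  0.86]
```

Call:
apply_moves(
  motion=[
    [[-0.015,0.0274,0,0],[-0.015,0.0274,0,0],[-0.015,0.0274,0,0],[-0.015,0.0274,0,0],[-0.015,0.0274,0,0]],
  ],
)

```text
clock: 3.88
ee_pos: [0.3824, -0.4701, 0.154]
orientation: [1.0, 0.008, -0.001, -0.001]
force: [1.0, -0.3, -1.3]
opening: 0.349
gripper_force: 30.0
```

Call:
apply_moves(
  motion=[
    [[0,0,0,0],[0,0,0.03,0],[0,0,0.03,0],[0,0,0.025,0],[0,0,0.013,0]],
  ],
)

```text
clock: 4.3
ee_pos: [0.3824, -0.4675, 0.0531]
orientation: [1.0, 0.008, -0.002, -0.002]
force: [-0.5, 0.2, -2.3]
opening: 0.349
gripper_force: 30.0
```

Call:
apply_moves(
  motion=[
    [[0,0,0.004,0],[0,0,0.004,0],[0,0,0.003,0],[0,0,0,0],[0,0,0,0]],
  ],
)

```text
clock: 4.72
ee_pos: [0.3838, -0.4696, 0.0474]
orientation: [1.0, 0.008, 0.0, 0.001]
force: [-0.7, 0.0, -1.2]
opening: 0.348
gripper_force: 30.0
```

```bash
python3 - <<'E'
from h import *
need(.385,-.470,.0455,1.1)
E
```

```text
t 4.72 pos [ 0.3838 -0.4696  0.0474] yaw 0.92 | turn -0.18 then tool xyz [0.0011 0.0005 0.0019] F [-0.7  0.  -1.2] open 0.348 grip 30.0 j [-0.95  0.62  1.51 -0.    1.02  0.61]
```

Call:
apply_moves(
  motion=[
    [[0,0,0.001,0],[0,0,0.001,0],[0,0,0,0],[0,0,0,0]],
  ],
)

```text
clock: 5.05
ee_pos: [0.3838, -0.4695, 0.0455]
orientation: [1.0, 0.008, 0.0, 0.001]
force: [-0.9, 1.7, 5.9]
opening: 0.348
gripper_force: 30.0
```

Call:
apply_moves(
  motion=[
    [[0,0,0,0],[0,0,0,0],[0,0,0,0],[0,0,0,0],[0,0,0,0]],
  ],
  claw=0.56,
)

```text
clock: 5.47
ee_pos: [0.3835, -0.4692, 0.0444]
orientation: [1.0, 0.008, -0.0, -0.0]
force: [-0.0, 0.0, -0.0]
opening: 0.562
gripper_force: 0.0
```

Call:
apply_moves(
  motion=[
    [[0,0,-0.02,0],[0,0,-0.04,0],[0,0,-0.04,0],[0,0,-0.04,0],[0,0,-0.04,0]],
  ],
)

```text
clock: 5.88
ee_pos: [0.3833, -0.4689, 0.2264]
orientation: [1.0, 0.008, -0.0, -0.0]
force: [-0.6, 0.3, 0.4]
opening: 0.563
gripper_force: 0.0
```

```bash
python3 - <<'E'
from h import *
c=snap('wrist','w2.png')
hs=cv2.cvtColor(c['color'],cv2.COLOR_RGB2HSV)
m=cv2.inRange(hs,(105,120,60),(130,255,255));n,l,st,ce=cv2.connectedComponentsWithStats(m)
for i in range(1,n):
    if st[i,4]>80: print(st[i],plane(c,[ce[i]],.08).round(3))
m=cv2.inRange(hs,(10,70,70),(28,255,255));n,l,st,ce=cv2.connectedComponentsWithStats(m)
for i in range(1,n):
    if st[i,4]>300: print('cream',st[i],plane(c,[ce[i]],.06).round(3))
# case from top, arm may cover: gripper at box's right side
t=snap('top');hs=cv2.cvtColor(t['color'],cv2.COLOR_RGB2HSV)
m=(hs[:,:,2]<75)|((hs[:,:,0]>100)&(hs[:,:,0]<125)&(hs[:,:,1]>110));m=m.astype('uint8')
m[:226]=0;m[262:]=0;m[:,:155]=0;m[:,235:]=0
ct=max(cv2.findContours(m,0,1)[0],key=cv2.contourArea);r=cv2.minAreaRect(ct);print('case',r)
b=plane(t,cv2.boxPoints(r),.018);print(b.round(4),b.mean(0))
need(.408,.100,.25,16)
E
```

```text
[378  62  34  33 824] [[ 0.485 -0.538  0.08 ]]
[308 176  20  20 306] [[ 0.384 -0.47   0.08 ]]
cream [ 344   46   77   74 2506] [[ 0.483 -0.53   0.06 ]]
cream [ 302  150   31   57 1155] [[ 0.39  -0.469  0.06 ]]
cream [ 314  236   61   54 2533] [[ 0.293 -0.499  0.06 ]]
cream [ 396  238  114   42 1768] [[ 0.313 -0.607  0.06 ]]
cream [501 239  45  18 400] [[ 0.318 -0.697  0.06 ]]
cream [ 531  239   72   47 1429] [[ 0.305 -0.745  0.06 ]]
cream [187 274  22  65 435] [[ 0.237 -0.33   0.06 ]]
cream [425 274  23  65 581] [[ 0.241 -0.611  0.06 ]]
cream [ 185  324  372   47 7772] [[ 0.175 -0.538  0.06 ]]
case ((194.44337463378906, 241.31385803222656), (16.14681053161621, 62.795555114746094), 76.26373291015625)
[[0.4069 0.184  0.018 ]
 [0.4484 0.0301 0.018 ]
 [0.4091 0.0185 0.018 ]
 [0.3678 0.1715 0.018 ]] [0.40806659 0.10100627 0.018     ]
t 5.98 pos [ 0.3847 -0.4708  0.2317] yaw 0.91 | turn -15.09 then tool xyz [ 0.1797 -0.5422 -0.0183] F [0.2 0.3 0.2] open 0.562 grip 0.0 j [-0.95  0.42  1.34  0.    1.37  0.61]
```

Glue bottle is standing at (0.384,-0.470), clear of the box. Now to the case.

Call:
apply_moves(
  motion=[
    [[0,0,-0.02,-7],[0,0,0,-7],[0,0,0,-7],[0,0,0,-7],[0,0,0,-7]],
  ],
  claw=0.9,
)

```text
clock: 6.4
ee_pos: [0.3835, -0.4692, 0.2439]
orientation: [0.95, 0.311, -0.0, -0.0]
force: [1.0, 0.0, 0.3]
opening: 0.875
gripper_force: 0.0
```

Call:
apply_moves(
  motion=[
    [[0,0,0,-7],[0,0,0,-7],[0,0,0,-7],[0,0,0,-7],[0,0,0,-7]],
  ],
)

```text
clock: 6.82
ee_pos: [0.3835, -0.4691, 0.2438]
orientation: [0.813, 0.583, 0.0, -0.0]
force: [-0.0, -0.5, -0.1]
opening: 0.9
gripper_force: 0.0
```

Call:
apply_moves(
  motion=[
    [[0,0,0,-7],[0,0,0,-7],[0,0,0,-7],[0,0,0,-7],[0,0,0,-6.3]],
  ],
)

```text
clock: 7.23
ee_pos: [0.3835, -0.4692, 0.2438]
orientation: [0.605, 0.796, 0.0, -0.0]
force: [-0.2, -0.1, -0.1]
opening: 0.905
gripper_force: 0.0
```

Call:
apply_moves(
  motion=[
    [[0.035,0.0105,0,0],[0.035,0.0105,0,0],[0.035,0.0105,0,0],[0.035,0.0105,0,0],[0.035,0.0105,0,0]],
  ],
)

```text
clock: 7.65
ee_pos: [0.3879, -0.2849, 0.2439]
orientation: [0.607, 0.794, 0.0, -0.0]
force: [1.3, -0.7, 0.7]
opening: 0.901
gripper_force: 0.0
```

Call:
apply_moves(
  motion=[
    [[0.035,0.0105,0,0],[0.035,0.0105,0,0],[0.035,0.0105,0,0],[0.035,0.0105,0,0],[0.035,0.0105,0,0]],
  ],
)

```text
clock: 8.07
ee_pos: [0.3926, -0.1023, 0.2442]
orientation: [0.607, 0.794, 0.0, 0.0]
force: [0.5, -0.5, 0.7]
opening: 0.898
gripper_force: 0.0
```

Call:
apply_moves(
  motion=[
    [[0.035,0.0105,0,0],[0.035,0.0105,0,0],[0.035,0.0105,0,0],[0.035,0.0105,0,0],[0,0,0,0]],
  ],
)

```text
clock: 8.48
ee_pos: [0.3964, 0.0468, 0.2442]
orientation: [0.605, 0.796, 0.0, -0.0]
force: [-0.5, 0.2, -0.2]
opening: 0.901
gripper_force: 0.0
```

```bash
python3 - <<'E'
from h import *
need(.403,.12,.25,105.2)
c=snap('wrist','w3.png')
E
```

```text
t 8.48 pos [0.3964 0.0468 0.2442] yaw 105.49 | turn 0.29 then tool xyz [ 0.0689  0.0256 -0.0058] F [-0.5  0.2 -0.2] open 0.901 grip 0.0 j [ 0.03 -0.06  1.88  0.    1.32 -0.25]
```

View pics/w3.png

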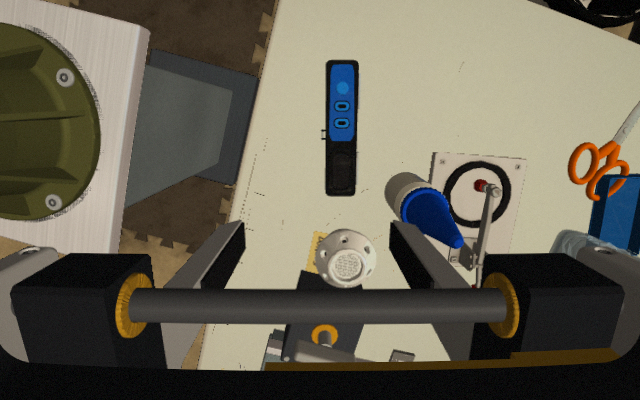

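The case sits at (326–358, 60–196), vertical in the view. The cone bottle's white base is at (405,190) and the post at (347,258).

```bash
python3 - <<'E'
from h import *
c=snap('wrist')
top=plane(c,[(342.5,62),(342.5,194)],.021);print(top.round(4),top.mean(0))
hs=cv2.cvtColor(c['color'],cv2.COLOR_RGB2HSV)
m=((hs[:,:,2]<75)|((hs[:,:,0]>100)&(hs[:,:,0]<125)&(hs[:,:,1]>110))).astype('uint8');m[:50]=0;m[203:]=0;m[:,:310]=0;m[:,372:]=0
ct=max(cv2.findContours(m,0,1)[0],key=cv2.contourArea);r=cv2.minAreaRect(ct);print(r)
b=plane(c,cv2.boxPoints(r),.02);k=b.mean(0);print(b.round(4),k)
d=b[np.argmax(b[:,1])]-b[np.argsort(b[:,1])[0]]
e=(b[np.argsort(b[:,1])[2:]].mean(0)-b[np.argsort(b[:,1])[:2]].mean(0));a=np.degrees(np.arctan2(e[1],e[0]));print('yaw',a,np.hypot(*e[:2]))
u=e/np.hypot(*e[:2]);g=k+.02*u
print('cone',plane(c,[(404,188)],.08)); need(g[0],g[1],.1,a)
E
```

```text
[[0.3892 0.1742 0.021 ]
 [0.4321 0.0291 0.021 ]] [0.41068825 0.10166172 0.021     ]
((339.6019287109375, 125.43147277832031), (35.042842864990234, 135.68746948242188), 1.6365768909454346)
[[0.4057 0.0232 0.02  ]
 [0.368  0.1738 0.02  ]
 [0.4059 0.1833 0.02  ]
 [0.4471 0.0334 0.02  ]] [0.40665121 0.10341217 0.02      ]
yaw 104.7006682175389 0.15536262137235496
cone [[0.48280404 0.06445313 0.08      ]]
t 8.58 pos [0.3966 0.043  0.2442] yaw 105.39 | turn 0.69 then tool xyz [0.0759 0.025  0.1442] F [ 0.8 -0.1  0.4] open 0.905 grip 0.0 j [ 0.02 -0.06  1.88 -0.    1.32 -0.25]
```

Call:
apply_moves(
  motion=[
    [[0.0272,0.0094,0,0],[0.0272,0.0093,0,0],[0.0272,0.0093,0,0],[0,0,0.03,0],[0,0,0.03,0]],
  ],
)

```text
clock: 9.0
ee_pos: [0.4032, 0.1282, 0.1842]
orientation: [0.607, 0.795, 0.001, 0.001]
force: [1.3, -1.0, -0.8]
opening: 0.9
gripper_force: 0.0
```

Call:
apply_moves(
  motion=[
    [[0,0,0.035,0],[0,0,0.035,0],[0,0,0.025,0],[0,0,0.02,0],[0,0,0,0]],
  ],
)

```text
clock: 9.42
ee_pos: [0.4009, 0.1265, 0.0661]
orientation: [0.608, 0.794, -0.002, -0.002]
force: [-0.5, 1.2, -0.4]
opening: 0.901
gripper_force: 0.0
```

```bash
python3 - <<'E'
from h import *
need(.4016,.129,.024,105.4)
c=snap('wrist','w4.png');s=snap('scene','s2.png')
E
```

```text
t 9.42 pos [0.4009 0.1265 0.0661] yaw 105.1 | turn -0.3 then tool xyz [0.0022 0.0014 0.0421] F [-0.5  1.2 -0.4] open 0.901 grip 0.0 j [ 0.22  0.24  2.02 -0.    0.89 -0.04]
```

View pics/s2.png

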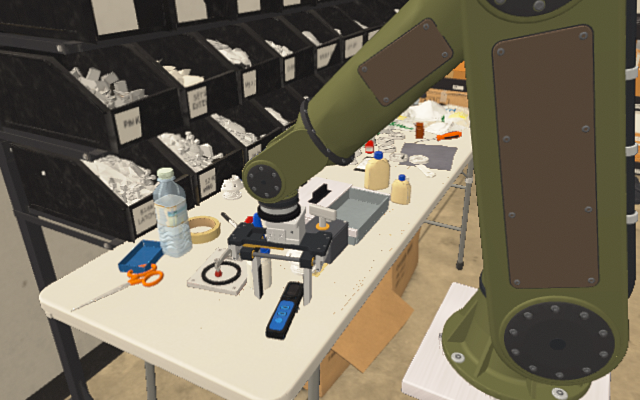

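The gripper hovers over the case, with fingers at (262,275) and (307,285), the case at (285,310), and the cone hidden behind the gripper. I'll check by projecting points.

```bash
python3 - <<'E'
from h import *
s=snap('scene')
print(proj(s,[(.4009,.1265,.0661),(.4009,.1265,.047),(.4009,.1265,.02),(.387,.178,.02),(.43,.026,.02)]).round())
i=cv2.imread('pics/s2.png');i[:]=i
hs=cv2.cvtColor(s['color'],cv2.COLOR_RGB2HSV)
m=cv2.inRange(hs,(100,130,60),(118,255,255));m[:280]=0;m[345:]=0;m[:,:255]=0;m[:,315:]=0
ys,xs=np.nonzero(m);print(xs.min(),xs.max(),ys.min(),ys.max(),'blue centre',plane(s,[(xs.mean(),ys.mean())],.021))
m=((hs[:,:,2]<90)).astype('uint8')|(m>0).astype('uint8');m[:295]=0;m[345:]=0;m[:,:255]=0;m[:,312:]=0
ys,xs=np.nonzero(m);print(xs.min(),xs.max(),ys.min(),ys.max(),'low end',plane(s,[(xs[ys>ys.max()-3].mean(),ys.max())],.01))
E
```

```text
[[284. 291.]
 [284. 299.]
 [284. 311.]
 [276. 329.]
 [298. 280.]]
269 293 300 330 blue centre [[0.39915163 0.14098802 0.021     ]]
259 302 295 339 low end [[0.37654437 0.18959801 0.01      ]]
```

View pics/w4.png

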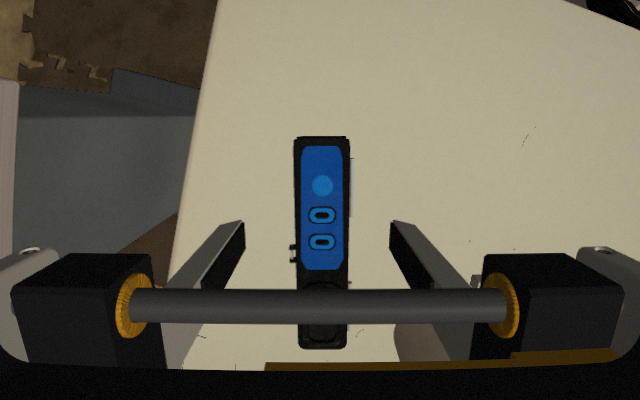

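The case (297–349,137–349) is centred between the fingers at columns 240 and 395. The cone's edge at (400,340) is clear. Descend and grip.

Call:
apply_moves(
  motion=[
    [[0.001,0.001,0.02,0],[0.001,0,0.016,0],[0,0,0.007,0],[0,0,0,0],[0,0,0,0]],
  ],
)

```text
clock: 9.98
ee_pos: [0.4034, 0.1304, 0.0274]
orientation: [0.607, 0.794, 0.0, 0.0]
force: [0.3, 0.6, -0.3]
opening: 0.902
gripper_force: 0.0
```

Call:
apply_moves(
  motion=[
    [[0,0,0,0],[0,0,0,0],[0,0,0,0],[0,0,0,0],[0,0,0,0]],
  ],
  claw=0.3,
)

```text
clock: 10.4
ee_pos: [0.403, 0.1305, 0.0267]
orientation: [0.607, 0.794, 0.0, 0.0]
force: [0.7, -0.5, 0.1]
opening: 0.583
gripper_force: 0.0
```

Call:
apply_moves(
  motion=[
    [[0,0,0,0],[0,0,0,0],[0,0,0,0],[0,0,0,0],[0,0,0,0]],
  ],
)

```text
clock: 10.82
ee_pos: [0.4029, 0.1305, 0.0264]
orientation: [0.607, 0.794, -0.0, -0.0]
force: [-0.5, 0.3, 0.2]
opening: 0.389
gripper_force: 30.0
```

```bash
python3 - <<'E'
from h import *
need(.4016,.129,.024,105.4)
E
```

```text
t 10.82 pos [0.4029 0.1305 0.0264] yaw 105.22 | turn -0.18 then tool xyz [-0.0011 -0.0016  0.0024] F [-0.5  0.3  0.2] open 0.389 grip 30.0 j [ 0.23  0.32  2.03  0.    0.79 -0.04]
```

Call:
apply_moves(
  motion=[
    [[0,0,-0.02,0],[0,0,-0.04,0],[0,0,-0.04,0],[0,0,-0.04,0],[0,0,-0.04,0]],
  ],
)

```text
clock: 11.23
ee_pos: [0.4022, 0.1303, 0.2083]
orientation: [0.607, 0.794, -0.0, -0.0]
force: [-0.3, 1.2, -1.5]
opening: 0.388
gripper_force: 30.0
```

Call:
apply_moves(
  motion=[
    [[0,0,-0.04,0],[0,0,0,0],[-0.0336,-0.005,0,0],[-0.0336,-0.005,0,0],[-0.0336,-0.005,0,0]],
  ],
)

```text
clock: 11.65
ee_pos: [0.4145, 0.0283, 0.2459]
orientation: [0.607, 0.795, -0.0, -0.0]
force: [1.0, 0.2, -0.4]
opening: 0.386
gripper_force: 30.0
```

Call:
apply_moves(
  motion=[
    [[-0.0336,-0.005,0,0],[-0.0336,-0.005,0,0],[-0.0336,-0.005,0,0],[-0.0336,-0.005,0,0],[-0.0336,-0.005,0,0]],
  ],
)

```text
clock: 12.07
ee_pos: [0.4344, -0.1411, 0.2457]
orientation: [0.607, 0.794, -0.0, -0.0]
force: [1.1, -0.7, -1.6]
opening: 0.39
gripper_force: 30.0
```

Call:
apply_moves(
  motion=[
    [[-0.0336,-0.005,0,0],[-0.0336,-0.005,0,0],[-0.0336,-0.005,0,0],[-0.0336,-0.005,0,0],[0,0,0,7]],
  ],
)

```text
clock: 12.48
ee_pos: [0.4504, -0.2787, 0.2449]
orientation: [0.654, 0.756, -0.0, -0.001]
force: [-0.5, 0.8, -2.7]
opening: 0.388
gripper_force: 30.0
```

Call:
apply_moves(
  motion=[
    [[0,0,0,7],[0,0,0,0],[0,0,0,0]],
  ],
)

```text
clock: 12.73
ee_pos: [0.4506, -0.2742, 0.2457]
orientation: [0.698, 0.716, -0.0, -0.001]
force: [-0.0, 0.4, -1.2]
opening: 0.389
gripper_force: 30.0
```

```bash
python3 - <<'E'
from h import *
need(.4505,-.275,.13,91.1)
c=snap('wrist','w5.png')
E
```

```text
t 12.73 pos [ 0.4506 -0.2742  0.2457] yaw 91.43 | turn 0.33 then tool xyz [-8.000e-04 -1.000e-04  1.157e-01] F [-0.   0.4 -1.2] open 0.389 grip 30.0 j [-0.62  0.23  1.55  0.    1.35 -0.64]
```

View pics/w5.png

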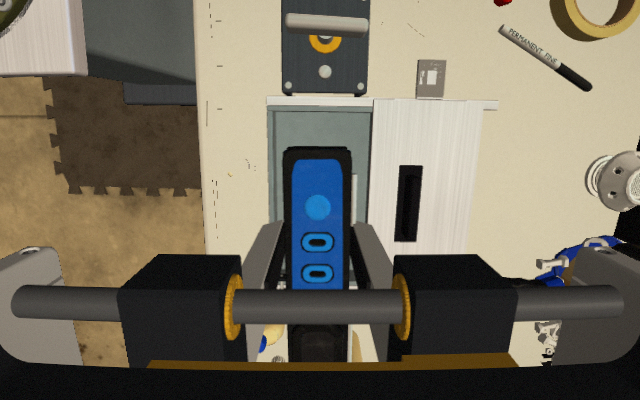

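The case is held aligned at (285–350, from row 148). Tray inner edges are at columns 275 and 369, the pin at (325,72), the key bar at (286–368,24), the rib at (398–422,165–241).

```bash
python3 - <<'E'
from h import *
c=snap('wrist')
print('tray y edges far end',plane(c,[(274,110),(369,110)],.043).round(4))
print('tray edges mid',plane(c,[(272,205),(370,205)],.043).round(4))
print('pin',plane(c,[(325,72)],.0805).round(4),'key ends',plane(c,[(288,22),(366,26)],.118).round(4))
print('housing near corners',plane(c,[(283,95),(367,95)],.066).round(4))
print('rib top',plane(c,[(400,166),(422,167),(420,241),(398,241)],.075).round(4))
print('case front',plane(c,[(285,150),(351,150)],.2415).round(4))
need(.4505,-.275,.0375,91.1)
E
```

```text
tray y edges far end [[ 0.4012 -0.2012  0.043 ]
 [ 0.5043 -0.1985  0.043 ]]
tray edges mid [[ 0.3985 -0.3083  0.043 ]
 [ 0.5121 -0.3053  0.043 ]]
pin [[ 0.4546 -0.1653  0.0805]] key ends [[ 0.4223 -0.1314  0.118 ]
 [ 0.4864 -0.1327  0.118 ]]
housing near corners [[ 0.4132 -0.1866  0.066 ]
 [ 0.4979 -0.1843  0.066 ]]
rib top [[ 0.5348 -0.2542  0.075 ]
 [ 0.5578 -0.2546  0.075 ]
 [ 0.564  -0.3359  0.075 ]
 [ 0.5398 -0.3365  0.075 ]]
case front [[ 0.4323 -0.2238  0.2415]
 [ 0.4658 -0.223   0.2415]]
t 12.83 pos [ 0.4507 -0.274   0.2462] yaw 91.46 | turn 0.36 then tool xyz [-0.001  -0.0003  0.2087] F [-0.3 -0.2 -1.4] open 0.391 grip 30.0 j [-0.62  0.23  1.55 -0.    1.35 -0.64]
```

Call:
apply_moves(
  motion=[
    [[0,0.002,0.03,0.3],[0,0,0.04,0],[0,0,0.04,0],[0,0,0.04,0],[0,0,0.03,0]],
  ],
)

```text
clock: 13.25
ee_pos: [0.4519, -0.2733, 0.0636]
orientation: [0.7, 0.714, -0.0, -0.001]
force: [1.1, 0.2, -1.9]
opening: 0.393
gripper_force: 30.0
```

Call:
apply_moves(
  motion=[
    [[0,0,0.015,0],[0,0,0.005,0],[0,0,0,0],[0,0,0,0]],
  ],
)

```text
clock: 13.58
ee_pos: [0.4533, -0.2745, 0.0475]
orientation: [0.701, 0.713, 0.0, 0.001]
force: [-0.3, -0.6, -1.5]
opening: 0.389
gripper_force: 30.0
```

```bash
python3 - <<'E'
from h import *
need(.4525,-.275,.0365,91.1)
E
```

```text
t 13.58 pos [ 0.4533 -0.2745  0.0475] yaw 91.0 | turn -0.1 then tool xyz [-0.0005 -0.0008  0.011 ] F [-0.3 -0.6 -1.5] open 0.389 grip 30.0 j [-0.61  0.47  1.74  0.    0.93 -0.63]
```

Call:
apply_moves(
  motion=[
    [[0,0,0.005,0],[0,0,0.004,0],[0,0,0.002,0],[0,0,0,0],[0,0,0,0]],
  ],
)

```text
clock: 14.0
ee_pos: [0.453, -0.2745, 0.0363]
orientation: [0.701, 0.713, 0.0, 0.001]
force: [-1.8, 1.0, 5.6]
opening: 0.39
gripper_force: 30.0
```

Call:
apply_moves(
  motion=[
    [[0,0,0,0],[0,0,0,0],[0,0,0,0],[0,0,0,0]],
  ],
  claw=0.54,
)

```text
clock: 14.33
ee_pos: [0.4528, -0.2743, 0.0355]
orientation: [0.701, 0.713, 0.0, 0.0]
force: [-0.2, 0.7, -1.4]
opening: 0.541
gripper_force: 0.0
```

Call:
apply_moves(
  motion=[
    [[0,0,-0.02,0],[0,0,-0.03,0],[0,0,-0.04,0],[0,0,-0.04,0],[0,0,-0.03,0]],
  ],
)

```text
clock: 14.75
ee_pos: [0.453, -0.2745, 0.1988]
orientation: [0.701, 0.713, 0.0, 0.001]
force: [0.6, 0.1, 0.2]
opening: 0.54
gripper_force: 0.0
```

```bash
python3 - <<'E'
from h import *
need(.4525,-.275,.2,91.1)
c=snap('wrist','w6.png');t=snap('top','t6.png')
E
```

```text
t 14.75 pos [ 0.453  -0.2745  0.1988] yaw 90.91 | turn -0.19 then tool xyz [-0.0005 -0.0005 -0.0012] F [0.6 0.1 0.2] open 0.54 grip 0.0 j [-0.61  0.28  1.61 -0.    1.25 -0.63]
```

View pics/w6.png

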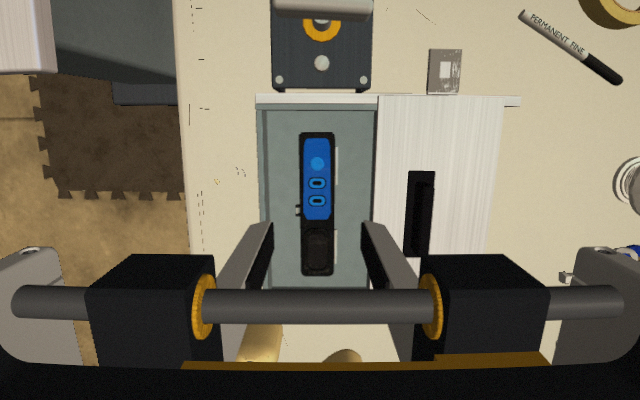

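The case lies flat in the tray at (300–335,132–275). Rib at (408–434,171–256).

```bash
python3 - <<'E'
from h import *
c=snap('wrist');g=cv2.cvtColor(c['color'],cv2.COLOR_RGB2GRAY)
print(g[213,400:440]);print(g[230,400:440])
print('far top',plane(c,[(434,213)],.075),'near bottom',plane(c,[(407,213)],.049),'ends',plane(c,[(420,172),(420,256)],.075).round(4))
print('case',plane(c,[(317,133),(317,275)],.03).round(4))
t=snap('top');g=cv2.cvtColor(t['color'],cv2.COLOR_RGB2GRAY);hs=cv2.cvtColor(t['color'],cv2.COLOR_RGB2HSV)
ma=cv2.inRange(hs,(105,120,60),(130,255,255));n,l,st,ce=cv2.connectedComponentsWithStats(ma);print([(tuple(st[i]),plane(t,[ce[i]],.08).round(3)) for i in range(1,n) if st[i,4]>25 and 150<ce[i][1]<270 and ce[i][0]<470])
need(.5545,-.303,.12,91)
E
```

```text
[209 205 158  29  15  22  18  15  15  17  10   3   3  10  11  10   6  11
  13   9  19  14  20  19  20  18  18  16  23 125 203 206 206 203 205 207
 204 202 204 205]
[203 106  16  23  21  24  16  16  15   4   7  12  10   6  11  11  11  13
  13  16  20  17  19  15  16  19  20  88 173 202 205 203 204 204 204 204
 203 204 206 201]
far top [[ 0.56307258 -0.2936991   0.075     ]] near bottom [[ 0.54562728 -0.30190693  0.049     ]] ends [[ 0.5464 -0.2555  0.075 ]
 [ 0.5541 -0.3369  0.075 ]]
case [[ 0.4538 -0.2253  0.03  ]
 [ 0.4564 -0.3815  0.03  ]]
[((np.int32(201), np.int32(188), np.int32(20), np.int32(19), np.int32(105)), array([[0.511, 0.051, 0.08 ]])), ((np.int32(451), np.int32(206), np.int32(10), np.int32(10), np.int32(83)), array([[ 0.488, -0.541,  0.08 ]])), ((np.int32(425), np.int32(250), np.int32(7), np.int32(7), np.int32(40)), array([[ 0.385, -0.47 ,  0.08 ]]))]
t 14.95 pos [ 0.4528 -0.2743  0.1956] yaw 90.91 | turn -0.09 then tool xyz [-0.0304  0.1012  0.0756] F [ 0.4 -0.4 -1.4] open 0.538 grip 0.0 j [-0.61  0.28  1.62 -0.    1.24 -0.63]
```

Call:
apply_moves(
  motion=[
    [[-0.009,0.0323,0,0],[-0.009,0.0323,0,0],[-0.009,0.0323,0,0],[0,0,0.03,0],[0,0,0.03,0]],
  ],
  claw=0.9,
)

```text
clock: 15.37
ee_pos: [0.5513, -0.2999, 0.1333]
orientation: [0.701, 0.713, 0.0, 0.0]
force: [0.6, -0.3, -0.3]
opening: 0.856
gripper_force: 0.0
```

Call:
apply_moves(
  motion=[
    [[0,0,0.03,0],[0,0,0.023,0],[0,0,0.005,0],[0,0,0,0],[0,0,0,0]],
  ],
)

```text
clock: 15.78
ee_pos: [0.5502, -0.2999, 0.0778]
orientation: [0.701, 0.713, 0.0, -0.0]
force: [-0.1, -0.8, 0.6]
opening: 0.9
gripper_force: 0.0
```

```bash
python3 - <<'E'
from h import *
need(.55,-.303,.072,91)
E
```

```text
t 15.78 pos [ 0.5502 -0.2999  0.0778] yaw 90.91 | turn -0.09 then tool xyz [-0.0031 -0.0003  0.0058] F [-0.1 -0.8  0.6] open 0.9 grip 0.0 j [-0.56  0.61  1.42  0.    1.1  -0.57]
```

Call:
apply_moves(
  motion=[
    [[0,0,0.005,0],[0,0,0,0],[0,0,0,0],[0,0,0,0],[0,0,0,0]],
  ],
  claw=0.03,
)

```text
clock: 16.2
ee_pos: [0.5502, -0.2998, 0.073]
orientation: [0.701, 0.713, 0.0, 0.0]
force: [0.1, -0.4, -0.0]
opening: 0.582
gripper_force: 0.0
```

Call:
apply_moves(
  motion=[
    [[0,0,0,0],[0,0,0,0],[0,0,0,0],[0,0,0,0],[0,0,0,0]],
  ],
)

```text
clock: 16.62
ee_pos: [0.5501, -0.2998, 0.0724]
orientation: [0.701, 0.713, -0.0, -0.0]
force: [0.7, 0.3, 0.9]
opening: 0.226
gripper_force: 0.0
```

Call:
apply_moves(
  motion=[
    [[0,0,0,0],[0,0,0,0],[0,0,0,0],[0,0,0,0],[0,0,0,0]],
  ],
)

```text
clock: 17.03
ee_pos: [0.5501, -0.2997, 0.0724]
orientation: [0.701, 0.713, 0.0, 0.0]
force: [1.4, -0.0, -0.4]
opening: 0.128
gripper_force: 30.0
```

```bash
python3 - <<'E'
from h import *
need(.438,-.303,.072,91)
E
```

```text
t 17.03 pos [ 0.5501 -0.2997  0.0724] yaw 90.91 | turn -0.09 then tool xyz [-0.0013 -0.1122  0.0004] F [ 1.4 -0.  -0.4] open 0.128 grip 30.0 j [-0.56  0.62  1.43  0.    1.09 -0.57]
```

Call:
apply_moves(
  motion=[
    [[0,-0.015,0,0],[0,-0.02,0,0],[0,-0.02,0,0],[0,-0.02,0,0],[0,-0.015,0,0]],
  ],
)

```text
clock: 17.45
ee_pos: [0.4588, -0.3008, 0.0724]
orientation: [0.702, 0.713, 0.0, -0.0]
force: [2.2, 1.8, -1.9]
opening: 0.122
gripper_force: 30.0
```

Call:
apply_moves(
  motion=[
    [[0,-0.008,0,0],[0,-0.005,0,0],[0,0,0,0],[0,0,0,0],[0,0,0,0]],
  ],
)

```text
clock: 17.87
ee_pos: [0.4473, -0.301, 0.0724]
orientation: [0.701, 0.713, 0.0, -0.001]
force: [-1.2, 5.3, 2.2]
opening: 0.124
gripper_force: 30.0
```

Call:
apply_moves(
  motion=[
    [[0,-0.002,0,0],[0,-0.002,0,0],[0,-0.002,0,0],[0,0,0,0],[0,0,0,0]],
  ],
)

```text
clock: 18.28
ee_pos: [0.4416, -0.3011, 0.0724]
orientation: [0.701, 0.713, 0.0, -0.0]
force: [-0.1, 4.7, 1.2]
opening: 0.125
gripper_force: 30.0
```

Call:
apply_moves(
  motion=[
    [[0,-0.002,0,0],[0,-0.001,0,0],[0,0,0,0]],
  ],
)

```text
clock: 18.53
ee_pos: [0.4413, -0.3011, 0.0725]
orientation: [0.701, 0.713, 0.002, 0.002]
force: [25.8, 6.7, -13.9]
opening: 0.128
gripper_force: 30.0
```

Call:
apply_moves(
  motion=[
    [[0,-0.001,0,0],[0,-0.001,0,0],[0,0,0,0]],
  ],
)

```text
clock: 18.78
ee_pos: [0.4411, -0.3011, 0.0725]
orientation: [0.701, 0.713, 0.003, 0.004]
force: [40.8, 5.4, -21.9]
opening: 0.13
gripper_force: 30.0
```

Call:
apply_moves(
  motion=[
    [[0,-0.001,0,0],[0,-0.001,0,0],[0,0,0,0]],
  ],
)

```text
clock: 19.03
ee_pos: [0.4408, -0.3012, 0.0726]
orientation: [0.701, 0.713, 0.004, 0.006]
force: [55.7, 4.4, -31.7]
opening: 0.125
gripper_force: 30.0
```

Call:
apply_moves(
  motion=[
    [[0,0.002,0,0],[0,0.002,0,0],[0,0,0,0]],
  ],
)

```text
clock: 19.28
ee_pos: [0.4413, -0.3012, 0.0725]
orientation: [0.701, 0.713, 0.002, 0.002]
force: [23.6, 5.1, -11.6]
opening: 0.125
gripper_force: 30.0
```

Call:
apply_moves(
  motion=[
    [[0,0,0,0],[0,0,0,0],[0,0,0,0],[0,0,0,0],[0,0,0,0]],
  ],
  claw=0.5,
)

```text
clock: 19.7
ee_pos: [0.4381, -0.3017, 0.0725]
orientation: [0.701, 0.713, -0.0, 0.0]
force: [-0.1, 0.5, -0.1]
opening: 0.445
gripper_force: 0.0
```

Call:
apply_moves(
  motion=[
    [[0,0,-0.03,0],[0,0,-0.04,0],[0,0,-0.04,0],[0,0,-0.03,0],[0,0,0,0]],
  ],
)

```text
clock: 20.12
ee_pos: [0.4395, -0.3029, 0.219]
orientation: [0.702, 0.713, 0.0, 0.005]
force: [-0.5, -1.3, 1.1]
opening: 0.498
gripper_force: 0.0
```

```bash
python3 - <<'E'
from h import *
c=snap('wrist','w7.png')
need(.4535,-.1315,.2,0.5)
E
```

```text
t 20.17 pos [ 0.4389 -0.3023  0.2155] yaw 90.9 | turn 90.4 then tool xyz [ 0.0161 -0.1707  0.0155] F [ 1.   0.1 -0.6] open 0.504 grip 0.0 j [-0.67  0.27  1.59 -0.    1.28 -0.69]
```

View pics/w7.png

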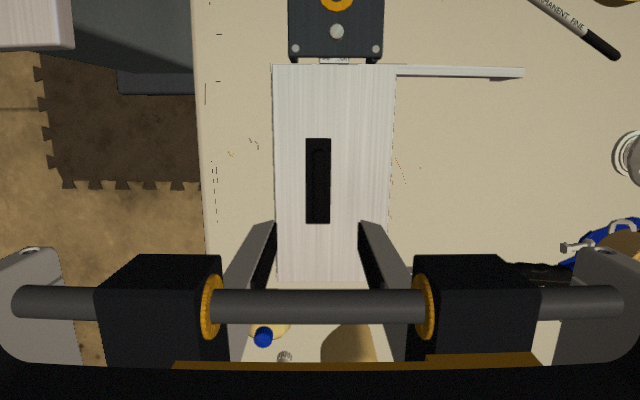

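Lid is fully shut: tongue in the lock at (335,60), rib at (305–331,139–223). Now turn the tool and go above the key.

Call:
apply_moves(
  motion=[
    [[0,0,0,7],[0,0,0,7],[0,0,0,7],[0,0,0,7],[0,0,0,7]],
  ],
)

```text
clock: 20.58
ee_pos: [0.4377, -0.3014, 0.211]
orientation: [0.885, 0.466, -0.0, -0.001]
force: [-0.5, 0.9, -0.0]
opening: 0.503
gripper_force: 0.0
```

Call:
apply_moves(
  motion=[
    [[0,0,0,7],[0,0,0,7],[0,0,0,7],[0,0,0,7],[0,0,0,7]],
  ],
)

```text
clock: 21.0
ee_pos: [0.4377, -0.3014, 0.211]
orientation: [0.984, 0.178, -0.001, -0.001]
force: [0.5, 0.7, -0.4]
opening: 0.499
gripper_force: 0.0
```

Call:
apply_moves(
  motion=[
    [[0,0,0,7],[0,0,0,7],[0,0,0,6],[0,-0.03,0,0],[0,-0.03,0,0]],
  ],
)

```text
clock: 21.42
ee_pos: [0.4364, -0.2413, 0.2106]
orientation: [1.0, 0.006, -0.001, -0.001]
force: [0.9, 0.5, -0.1]
opening: 0.503
gripper_force: 0.0
```

Call:
apply_moves(
  motion=[
    [[0,-0.03,0,0],[0,-0.03,0,0],[0,-0.03,0,0],[0,0,0,0],[0,0,0,0]],
  ],
)

```text
clock: 21.83
ee_pos: [0.4355, -0.1507, 0.2117]
orientation: [1.0, 0.009, -0.001, -0.0]
force: [-0.8, -0.8, -0.3]
opening: 0.498
gripper_force: 0.0
```

```bash
python3 - <<'E'
from h import *
c=snap('wrist','w8.png')
need(.4535,-.1315,.108,0.9)
E
```

```text
t 21.88 pos [ 0.4356 -0.1516  0.2118] yaw 0.96 | turn 0.06 then tool xyz [ 0.0182 -0.0198  0.1038] F [ 0.4 -0.3  0. ] open 0.496 grip 0.0 j [-0.41  0.11  1.78 -0.    1.25  1.14]
```

View pics/w8.png

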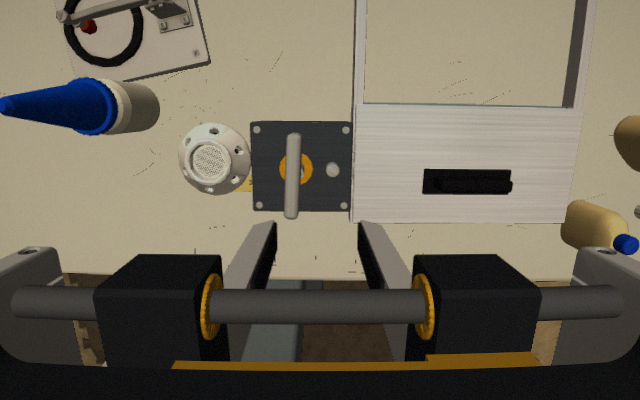

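Key bar runs from (293,134) to (291,217), pin head at (333,169), post and cone upright where they stood.

```bash
python3 - <<'E'
from h import *
c=snap('wrist')
k=plane(c,[(293.5,136),(292,214)],.118);print(k.round(4),k.mean(0).round(4),'pin',plane(c,[(332.5,167)],.0805),'ring',plane(c,[(296,168)],.067))
need(.4535,k.mean(0)[1],.108,0.9)
E
```

```text
[[ 0.4868 -0.1328  0.118 ]
 [ 0.4239 -0.1316  0.118 ]] [ 0.4554 -0.1322  0.118 ] pin [[ 0.45738046 -0.16543732  0.0805    ]] ring [[ 0.45373333 -0.13157581  0.067     ]]
t 21.93 pos [ 0.4356 -0.1521  0.2118] yaw 0.9 | turn 0.0 then tool xyz [ 0.0182 -0.0196  0.1038] F [-0.1  0.1  0.3] open 0.502 grip 0.0 j [-0.42  0.11  1.78 -0.    1.25  1.14]
```

Call:
apply_moves(
  motion=[
    [[0.0195,-0.0198,0,0],[0,0,0.03,0],[0,0,0.03,0],[0,0,0.025,0],[0,0,0.008,0]],
  ],
  claw=0.45,
)

```text
clock: 22.35
ee_pos: [0.4533, -0.1319, 0.1157]
orientation: [1.0, 0.007, -0.003, -0.001]
force: [-0.1, -1.0, -0.2]
opening: 0.453
gripper_force: 0.0
```

Call:
apply_moves(
  motion=[
    [[0,0,0,0],[0,0,0,0],[0,0,0,0]],
  ],
)

```text
clock: 22.6
ee_pos: [0.4556, -0.1321, 0.1208]
orientation: [1.0, 0.008, 0.001, 0.0]
force: [0.6, -0.2, 0.3]
opening: 0.449
gripper_force: 0.0
```

```bash
python3 - <<'E'
from h import *
need(.4548,-.132,.108,0.9)
E
```

```text
t 22.6 pos [ 0.4556 -0.1321  0.1208] yaw 0.88 | turn -0.02 then tool xyz [-0.0008 -0.0001  0.0128] F [ 0.6 -0.2  0.3] open 0.449 grip 0.0 j [-0.36  0.25  1.84 -0.    1.04  1.2 ]
```

Call:
apply_moves(
  motion=[
    [[-0.001,0,0.007,0],[0,0,0.006,0],[0,0,0,0]],
  ],
)

```text
clock: 22.85
ee_pos: [0.4535, -0.1314, 0.1057]
orientation: [1.0, 0.008, -0.0, -0.0]
force: [0.1, -1.4, -0.2]
opening: 0.449
gripper_force: 0.0
```

Call:
apply_moves(
  motion=[
    [[0,0,0,0],[0,0,0,0],[0,0,0,0],[0,0,0,0],[0,0,0,0]],
  ],
  claw=0.03,
)

```text
clock: 23.27
ee_pos: [0.454, -0.1305, 0.1066]
orientation: [1.0, 0.008, 0.0, -0.001]
force: [0.1, 5.7, 2.3]
opening: 0.154
gripper_force: 30.0
```

Call:
apply_moves(
  motion=[
    [[0,0,0,0],[0,0,0,0]],
  ],
)

```text
clock: 23.43
ee_pos: [0.454, -0.1306, 0.1066]
orientation: [1.0, 0.008, 0.0, -0.001]
force: [0.5, 7.4, 2.9]
opening: 0.155
gripper_force: 30.0
```

```bash
cat >> h.py <<'E'
def tq():
    s=monitor.sense();print('t',round(s['clock'],2),s['ee_pos'].round(4),'yaw',round(yaw(s),2),'T',s['ft_torque'].round(2),'F',s['force'].round(1),'op',round(s['opening'],3),'g',round(s['gripper_force'],1))
E
python3 -c "
from h import *
tq()"
```

```text
t 23.43 [ 0.454  -0.1306  0.1066] yaw 0.91 T [ 1.73 -0.04 -0.  ] F [0.5 7.4 2.9] op 0.155 g 30.0
```

Call:
apply_moves(
  motion=[
    [[0,0,0,-1],[0,0,0,-1],[0,0,0,-1],[0,0,0,-1],[0,0,0,-1]],
  ],
)

```text
clock: 23.85
ee_pos: [0.4539, -0.1306, 0.1065]
orientation: [0.999, 0.052, 0.0, -0.001]
force: [0.4, 8.1, 2.4]
opening: 0.159
gripper_force: 30.0
```

```bash
python3 -c "
from h import *
tq()"
```

```text
t 23.85 [ 0.4539 -0.1306  0.1065] yaw 5.95 T [ 1.57 -0.06 -0.2 ] F [0.4 8.1 2.4] op 0.159 g 30.0
```

Call:
apply_moves(
  motion=[
    [[0,0,0,-1],[0,0,0,-1],[0,0,0,-1],[0,0,0,-1],[0,0,0,-1]],
  ],
)

```text
clock: 24.27
ee_pos: [0.454, -0.1306, 0.1066]
orientation: [0.995, 0.095, 0.0, -0.001]
force: [-0.7, 8.1, 2.6]
opening: 0.158
gripper_force: 30.0
```

```bash
python3 -c "
from h import *
tq()"
```

```text
t 24.27 [ 0.454  -0.1306  0.1066] yaw 10.95 T [ 1.51  0.01 -0.14] F [-0.7  8.1  2.6] op 0.158 g 30.0
```

Call:
apply_moves(
  motion=[
    [[0,0,0,-0.8],[0,0,0,-0.8],[0,0,0,-0.8],[0,0,0,-0.8],[0,0,0,-0.8]],
  ],
)

```text
clock: 24.68
ee_pos: [0.4539, -0.1307, 0.1066]
orientation: [0.992, 0.13, 0.0, -0.001]
force: [0.2, 6.8, 3.2]
opening: 0.157
gripper_force: 30.0
```

```bash
python3 -c "
from h import *
tq()"
```

```text
t 24.68 [ 0.4539 -0.1307  0.1066] yaw 14.94 T [ 1.41 -0.   -0.18] F [0.2 6.8 3.2] op 0.157 g 30.0
```

Call:
apply_moves(
  motion=[
    [[0,0,0,-0.8],[0,0,0,-0.8],[0,0,0,-0.8],[0,0,0,-0.8],[0,0,0,-0.8]],
  ],
)

```text
clock: 25.1
ee_pos: [0.454, -0.1307, 0.1066]
orientation: [0.986, 0.165, 0.0, -0.001]
force: [-0.3, 7.4, 2.3]
opening: 0.155
gripper_force: 30.0
```

```bash
python3 -c "
from h import *
tq()"
```

```text
t 25.1 [ 0.454  -0.1307  0.1066] yaw 18.94 T [ 1.35 -0.   -0.2 ] F [-0.3  7.4  2.3] op 0.155 g 30.0
```

Call:
apply_moves(
  motion=[
    [[0,0,0,-0.8],[0,0,0,-0.8],[0,0,0,-0.8],[0,0,0,-0.8],[0,0,0,-0.8]],
  ],
)

```text
clock: 25.52
ee_pos: [0.454, -0.1308, 0.1066]
orientation: [0.98, 0.199, 0.0, -0.001]
force: [0.1, 6.1, 1.7]
opening: 0.154
gripper_force: 30.0
```

```bash
python3 -c "
from h import *
tq()"
```

```text
t 25.52 [ 0.454  -0.1308  0.1066] yaw 22.94 T [ 1.28 -0.08 -0.21] F [0.1 6.1 1.7] op 0.154 g 30.0
```

Call:
apply_moves(
  motion=[
    [[0,0,0,-0.8],[0,0,0,-0.8],[0,0,0,-0.8],[0,0,0,-0.8],[0,0,0,-0.8]],
  ],
)

```text
clock: 25.93
ee_pos: [0.454, -0.1308, 0.1066]
orientation: [0.973, 0.233, 0.0, -0.001]
force: [1.4, 5.6, 2.0]
opening: 0.15
gripper_force: 30.0
```

```bash
python3 -c "
from h import *
tq()"
```

```text
t 25.93 [ 0.454  -0.1308  0.1066] yaw 26.94 T [ 1.22 -0.12 -0.15] F [1.4 5.6 2. ] op 0.15 g 30.0
```

Call:
apply_moves(
  motion=[
    [[0,0,0,-0.8],[0,0,0,-0.8],[0,0,0,-0.8],[0,0,0,-0.8],[0,0,0,-0.8]],
  ],
)

```text
clock: 26.35
ee_pos: [0.454, -0.1308, 0.1066]
orientation: [0.964, 0.267, 0.0, -0.001]
force: [0.1, 6.2, 2.4]
opening: 0.149
gripper_force: 30.0
```

```bash
python3 -c "
from h import *
tq()"
```

```text
t 26.35 [ 0.454  -0.1308  0.1066] yaw 30.93 T [ 1.1  -0.05 -0.19] F [0.1 6.2 2.4] op 0.149 g 30.0
```

Call:
apply_moves(
  motion=[
    [[0,0,0,-0.8],[0,0,0,-0.8],[0,0,0,-0.8],[0,0,0,-0.8],[0,0,0,-0.8]],
  ],
)

```text
clock: 26.77
ee_pos: [0.454, -0.1309, 0.1066]
orientation: [0.954, 0.3, 0.0, -0.001]
force: [1.0, 5.5, 1.1]
opening: 0.153
gripper_force: 30.0
```

```bash
python3 -c "
from h import *
tq()"
```

```text
t 26.77 [ 0.454  -0.1309  0.1066] yaw 34.94 T [ 1.13 -0.15 -0.22] F [1.  5.5 1.1] op 0.153 g 30.0
```

Call:
apply_moves(
  motion=[
    [[0,0,0,-0.8],[0,0,0,-0.8],[0,0,0,-0.6],[0,0,0,0],[0,0,0,0]],
  ],
)

```text
clock: 27.18
ee_pos: [0.454, -0.1309, 0.1066]
orientation: [0.948, 0.318, 0.0, -0.0]
force: [1.2, 5.2, 1.2]
opening: 0.153
gripper_force: 30.0
```

```bash
python3 - <<'E'
from h import *
tq()
c=snap('scene');cv2.imwrite('pics/s9.png',cv2.resize(c['color'][190:280,240:400,::-1],None,fx=4,fy=4))
E
```

```text
t 27.18 [ 0.454  -0.1309  0.1066] yaw 37.1 T [ 1.07 -0.19 -0.15] F [1.2 5.2 1.2] op 0.153 g 30.0
```

Call:
apply_moves(
  motion=[
    [[0,0,0,1],[0,0,0,1],[0,0,0,1],[0,0,0,1],[0,0,0,1]],
  ],
)

```text
clock: 27.65
ee_pos: [0.454, -0.1308, 0.1066]
orientation: [0.961, 0.276, 0.0, -0.0]
force: [0.5, 6.0, -0.6]
opening: 0.156
gripper_force: 30.0
```

```bash
python3 -c "
from h import *
tq()"
```

```text
t 27.65 [ 0.454  -0.1308  0.1066] yaw 32.07 T [ 1.18 -0.11  0.16] F [ 0.5  6.  -0.6] op 0.156 g 30.0
```

No slot on the + side. Going back and on to the − side.

Call:
apply_moves(
  motion=[
    [[0,0,0,2],[0,0,0,2],[0,0,0,2],[0,0,0,2],[0,0,0,2]],
  ],
)

```text
clock: 28.07
ee_pos: [0.454, -0.1308, 0.1066]
orientation: [0.982, 0.191, 0.0, -0.001]
force: [0.9, 6.7, 2.1]
opening: 0.154
gripper_force: 30.0
```

Call:
apply_moves(
  motion=[
    [[0,0,0,2],[0,0,0,2],[0,0,0,2],[0,0,0,2],[0,0,0,2]],
  ],
)

```text
clock: 28.48
ee_pos: [0.4539, -0.1306, 0.1066]
orientation: [0.994, 0.105, 0.0, -0.001]
force: [-0.5, 8.3, 2.4]
opening: 0.152
gripper_force: 30.0
```

```bash
python3 -c "
from h import *
tq()"
```

```text
t 28.48 [ 0.4539 -0.1306  0.1066] yaw 12.03 T [1.43 0.03 0.15] F [-0.5  8.3  2.4] op 0.152 g 30.0
```

Call:
apply_moves(
  motion=[
    [[0,0,0,2],[0,0,0,2],[0,0,0,2],[0,0,0,2],[0,0,0,2]],
  ],
)

```text
clock: 28.9
ee_pos: [0.454, -0.1306, 0.1066]
orientation: [1.0, 0.018, 0.0, -0.001]
force: [0.2, 8.5, 3.1]
opening: 0.154
gripper_force: 30.0
```

Call:
apply_moves(
  motion=[
    [[0,0,0,2],[0,0,0,2],[0,0,0,2],[0,0,0,2],[0,0,0,1]],
  ],
)

```text
clock: 29.32
ee_pos: [0.4539, -0.1305, 0.1066]
orientation: [0.998, -0.061, -0.0, -0.001]
force: [0.8, 8.0, 3.0]
opening: 0.153
gripper_force: 30.0
```

```bash
python3 -c "
from h import *
tq()"
```

```text
t 29.32 [ 0.4539 -0.1305  0.1066] yaw -6.99 T [ 1.77 -0.04  0.09] F [0.8 8.  3. ] op 0.153 g 30.0
```

Call:
apply_moves(
  motion=[
    [[0,0,0,0.8],[0,0,0,0.8],[0,0,0,0.8],[0,0,0,0.8],[0,0,0,0.8]],
  ],
)

```text
clock: 29.73
ee_pos: [0.4539, -0.1304, 0.1066]
orientation: [0.995, -0.095, -0.0, -0.001]
force: [-0.7, 10.1, 3.2]
opening: 0.15
gripper_force: 30.0
```

```bash
python3 -c "
from h import *
tq()"
```

```text
t 29.73 [ 0.4539 -0.1304  0.1066] yaw -10.92 T [ 1.86 -0.06  0.17] F [-0.7 10.1  3.2] op 0.15 g 30.0
```

Call:
apply_moves(
  motion=[
    [[0,0,0,0.7],[0,0,0,0.7],[0,0,0,0.7],[0,0,0,0.7],[0,0,0,0.7]],
  ],
)

```text
clock: 30.15
ee_pos: [0.454, -0.1304, 0.1066]
orientation: [0.992, -0.125, -0.0, -0.001]
force: [0.9, 9.2, 2.7]
opening: 0.151
gripper_force: 30.0
```

```bash
python3 -c "
from h import *
tq()"
```

```text
t 30.15 [ 0.454  -0.1304  0.1066] yaw -14.41 T [ 1.98 -0.11  0.08] F [0.9 9.2 2.7] op 0.151 g 30.0
```

Call:
apply_moves(
  motion=[
    [[0,0,0,0.7],[0,0,0,0.7],[0,0,0,0.7],[0,0,0,0.7],[0,0,0,0.7]],
  ],
)

```text
clock: 30.57
ee_pos: [0.454, -0.1304, 0.1066]
orientation: [0.988, -0.156, -0.0, -0.001]
force: [1.8, 9.8, 3.4]
opening: 0.157
gripper_force: 30.0
```

```bash
python3 -c "
from h import *
tq()"
```

```text
t 30.57 [ 0.454  -0.1304  0.1066] yaw -17.91 T [ 2.04 -0.11  0.21] F [1.8 9.8 3.4] op 0.157 g 30.0
```

Call:
apply_moves(
  motion=[
    [[0,0,0,0.7],[0,0,0,0.7],[0,0,0,0.7],[0,0,0,0.7],[0,0,0,0.7]],
  ],
)

```text
clock: 30.98
ee_pos: [0.454, -0.1303, 0.1066]
orientation: [0.983, -0.186, -0.0, -0.001]
force: [1.5, 9.7, 2.7]
opening: 0.157
gripper_force: 30.0
```

```bash
python3 -c "
from h import *
tq()"
```

```text
t 30.98 [ 0.454  -0.1303  0.1066] yaw -21.39 T [ 2.07 -0.13  0.34] F [1.5 9.7 2.7] op 0.157 g 30.0
```

Call:
apply_moves(
  motion=[
    [[0,0,0,0.7],[0,0,0,0.7],[0,0,0,0.7],[0,0,0,0.7]],
  ],
)

```text
clock: 31.32
ee_pos: [0.4537, -0.1302, 0.1065]
orientation: [0.978, -0.21, -0.001, -0.001]
force: [-1.9, 10.8, 4.7]
opening: 0.156
gripper_force: 30.0
```

```bash
python3 -c "
from h import *
tq()"
```

```text
t 31.32 [ 0.4537 -0.1302  0.1065] yaw -24.2 T [2.38 0.43 0.24] F [-1.9 10.8  4.7] op 0.156 g 30.0
```

Call:
apply_moves(
  motion=[
    [[0,0,0,0.7],[0,0,0,0.7],[0,0,0,0]],
  ],
)

```text
clock: 31.57
ee_pos: [0.4537, -0.1301, 0.1065]
orientation: [0.975, -0.222, -0.001, -0.001]
force: [-1.9, 11.5, 5.4]
opening: 0.152
gripper_force: 30.0
```

```bash
python3 -c "
from h import *
tq()"
```

```text
t 31.57 [ 0.4537 -0.1301  0.1065] yaw -25.61 T [2.38 0.38 0.26] F [-1.9 11.5  5.4] op 0.152 g 30.0
```

Call:
apply_moves(
  motion=[
    [[0,0,0,0.7],[0,0,0,0.7],[0,0,0,0]],
  ],
)

```text
clock: 31.82
ee_pos: [0.4537, -0.1301, 0.1065]
orientation: [0.972, -0.233, -0.001, -0.001]
force: [-3.3, 12.2, 5.8]
opening: 0.158
gripper_force: 30.0
```

```bash
python3 -c "
from h import *
tq()"
```

```text
t 31.82 [ 0.4537 -0.1301  0.1065] yaw -27.0 T [2.4  0.39 0.4 ] F [-3.3 12.2  5.8] op 0.158 g 30.0
```

Call:
apply_moves(
  motion=[
    [[0,0,0,-0.7],[0,0,0,-0.7],[0,0,0,-0.7],[0,0,0,-0.7],[0,0,0,0]],
  ],
)

```text
clock: 32.23
ee_pos: [0.4537, -0.1301, 0.1065]
orientation: [0.978, -0.209, -0.001, -0.001]
force: [-2.4, 11.2, 4.7]
opening: 0.156
gripper_force: 30.0
```

```bash
python3 -c "
from h import *
tq()"
```

```text
t 32.23 [ 0.4537 -0.1301  0.1065] yaw -24.12 T [2.32 0.39 0.16] F [-2.4 11.2  4.7] op 0.156 g 30.0
```

Call:
apply_moves(
  motion=[
    [[0,0,0,-0.7],[0,0,0,-0.7],[0,0,0,-0.7],[0,0,0,-0.7],[0,0,0,0]],
  ],
)

```text
clock: 32.65
ee_pos: [0.4536, -0.1302, 0.1065]
orientation: [0.983, -0.185, -0.001, -0.001]
force: [-1.6, 11.1, 5.2]
opening: 0.153
gripper_force: 30.0
```

```bash
python3 -c "
from h import *
tq()"
```

```text
t 32.65 [ 0.4536 -0.1302  0.1065] yaw -21.33 T [2.28 0.4  0.08] F [-1.6 11.1  5.2] op 0.153 g 30.0
```

Torque falls elastically instead of reversing, so the key is held. Relax, release, back off and check.

Call:
apply_moves(
  motion=[
    [[0,0,0,-0.7],[0,0,0,-0.3],[0,0,0,0]],
  ],
)

```text
clock: 32.9
ee_pos: [0.4536, -0.1302, 0.1065]
orientation: [0.984, -0.177, -0.001, -0.001]
force: [-1.8, 10.9, 4.7]
opening: 0.153
gripper_force: 30.0
```

Call:
apply_moves(
  motion=[
    [[0,0,0,0],[0,0,0,0],[0,0,0,0],[0,0,0,0],[0,0,0,0]],
  ],
  claw=0.5,
)

```text
clock: 33.32
ee_pos: [0.4539, -0.1316, 0.1065]
orientation: [0.984, -0.177, 0.0, 0.0]
force: [0.4, 0.0, -0.0]
opening: 0.47
gripper_force: 0.0
```

Call:
apply_moves(
  motion=[
    [[0,0,-0.03,0],[0,0,-0.04,0],[0,0,-0.04,0],[-0.03,0,0,0],[0,0,0,0]],
  ],
)

```text
clock: 33.73
ee_pos: [0.4242, -0.1204, 0.2184]
orientation: [0.984, -0.177, 0.002, 0.0]
force: [-0.6, 0.4, -0.4]
opening: 0.501
gripper_force: 0.0
```

```bash
python3 - <<'E'
from h import *
tq()
c=snap('wrist','w10.png');s=snap('scene','s10.png')
a=np.radians(91);X=np.array([np.cos(a),np.sin(a)])
pin=np.array([.456,-.303])+.138*X;print('pin px wrist if up / down',proj(c,[[*pin,.0805],[*pin,.0665]]).round(1),'scene',proj(s,[[*pin,.0805],[*pin,.0665]]).round(1))
hs=cv2.cvtColor(c['color'],cv2.COLOR_RGB2HSV);u,v=proj(c,[[.454,-.131,.118]])[0].astype(int);print(u,v)
m=((hs[:,:,1]<60)&(hs[:,:,2]>95)).astype('uint8');q=np.zeros_like(m);q[max(v-50,0):v+50,max(u-60,0):u+80]=1;m&=q
for ct in sorted(cv2.findContours(m,0,1)[0],key=cv2.contourArea)[-4:]:
    r=cv2.minAreaRect(ct);b=cv2.boxPoints(r);print(np.round(r[0],1),np.round(r[1],1),round(r[2],1),cv2.contourArea(ct),plane(c,b,.118).round(3).tolist())
E
```

```text
t 33.73 [ 0.4242 -0.1204  0.2184] yaw -20.38 T [0.01 0.05 0.03] F [-0.6  0.4 -0.4] op 0.501 g 0.0
pin px wrist if up / down [[351.1 143.2]
 [349.6 142.1]] scene [[330.1 214.3]
 [330.  219.4]]
315 161
[294.5 202. ] [6.4 6.4] 45.0 30.0 [[0.43, -0.099, 0.118], [0.432, -0.104, 0.118], [0.427, -0.106, 0.118], [0.425, -0.101, 0.118]]
[266. 133.] [6. 6.] 90.0 32.5 [[0.492, -0.101, 0.118], [0.49, -0.105, 0.118], [0.486, -0.103, 0.118], [0.487, -0.099, 0.118]]
[349. 142.] [11.3 11.3] 45.0 105.0 [[0.461, -0.155, 0.118], [0.465, -0.163, 0.118], [0.457, -0.167, 0.118], [0.453, -0.159, 0.118]]
[324.5 160.5] [ 99. 139.] 90.0 6096.0 [[0.508, -0.1, 0.118], [0.47, -0.202, 0.118], [0.393, -0.178, 0.118], [0.433, -0.069, 0.118]]
```

```bash
python3 - <<'E'
import cv2
a=cv2.imread('pics/scene1.png',0);b=cv2.imread('pics/s10.png',0)
print(a[204:228,318:344]);print(b[204:228,318:344])
E
```

```text
[[232 229 225 226 227 226 226 226 228 230 233 217 172 128 101  93  94  94
   94  93  95  92  91  95 117 145]
 [199 210 192 218 225 226 227 228 231 233 216 168 115  95  92  94  94  94
   93  93  93  93  95 117 144 151]
 [210 205 194 197 189 210 225 231 231 200 157 118  91  90  94  94  94  95
   93  93  91  97 128 147 151 150]
 [222 223 218 214 206 203 214 205 170 147 107  91  87  87  91  92  93  93
   94  90  96 130 150 154 154 152]
 [191 199 211 218 221 218 217 213 202 196 199 168 126  94  94  92  90  89
   88  97 128 150 153 153 154 153]
 [172 172 175 181 191 199 209 217 221 220 219 212 204 194 171 151 123 101
  107 141 152 153 153 153 154 153]
 [170 171 170 171 173 172 176 183 193 202 212 219 220 217 213 210 193 163
  148 152 152 153 152 152 154 154]
 [170 169 170 168 170 169 170 170 171 171 178 187 196 207 216 217 184 149
  131 145 151 151 152 151 151 151]
 [167 168 169 169 168 169 170 169 169 170 170 170 170 173 180 181 164 139
  125 145 150 150 152 152 153 149]
 [167 168 168 169 168 168 169 168 168 169 169 169 169 169 172 170 159 138
  123 145 150 151 150 152 152 151]
 [172 171 
[... 3433 characters left out ...]
06  84  82
   83  84  82  81  78  83  89 138]
 [ 97 172 176 162 156 153 147 134  98  98 100  95  96  99  94  86  83  86
   88  87  85  85  84  83  81 101]
 [166 185 175 160 157 153 146 137 143 119  89  79  80  84  84  85  86  87
   87  85  83  85  86  85  84  84]
 [179 186 175 161 156 153 145 137 169 171 141  96  84  84  85  85  88  88
   85  86  87  87  86  85  85  86]
 [177 184 174 159 156 152 143 137 168 177 177 114  83  84  85  87  86  86
   84  86  86  86  86  86  87  87]
 [174 180 175 161 157 153 147 149 170 177 178 113  84  85  87  86  87  85
   85  87  86  86  86  86  88  75]
 [175 176 177 173 171 171 172 171 174 176 144  98  83  86  87  86  84  85
   87  87  85  86  88  87  74  62]]
```

Call:
apply_moves(
  motion=[
    [[0,0.035,-0.005,0],[0,0.035,0,0],[0,0.035,0,0],[0,0.035,0,0],[0,0,0,0]],
  ],
)

```text
clock: 34.25
ee_pos: [0.3756, -0.2565, 0.2208]
orientation: [0.984, -0.179, -0.001, 0.0]
force: [0.3, 0.5, -0.3]
opening: 0.502
gripper_force: 0.0
```

```bash
python3 - <<'E'
from h import *
tq()
c=snap('wrist','w11.png')
a=np.radians(91);X=np.array([np.cos(a),np.sin(a)])
pin=np.array([.456,-.303])+.138*X;print('pin px up/down',proj(c,[[*pin,.0805],[*pin,.0665]]).round(1))
hs=cv2.cvtColor(c['color'],cv2.COLOR_RGB2HSV);u,v=proj(c,[[*pin,.07]])[0].astype(int)
m=((hs[:,:,1]<60)&(hs[:,:,2]>95)).astype('uint8')
n,l,st,ce=cv2.connectedComponentsWithStats(m)
for i in range(1,n):
    if abs(ce[i]-[u,v]).max()<60 and st[i,4]>15: print(st[i],ce[i].round(1),'at z.0665',plane(c,[ce[i]],.0665).round(4),'at .0805',plane(c,[ce[i]],.0805).round(4))
h=[proj(c,[[*(np.array([.456,-.303])+x*X+y*np.array([-X[1],X[0]])),.066]])[0].round(1) for x,y in((.126,.036),(.126,-.036),(.208,-.036),(.208,.036))];print('screws pred',h)
E
```

```text
t 34.25 [ 0.3756 -0.2565  0.2208] yaw -20.61 T [ 0.01  0.04 -0.06] F [ 0.3  0.5 -0.3] op 0.502 g 0.0
pin px up/down [[194.1 145.1]
 [199.4 143.8]]
[190 100   7   7  43] [192.9 103.1] at z.0665 [[ 0.4905 -0.1754  0.0665]] at .0805 [[ 0.4882 -0.1801  0.0805]]
[193 138  12  12 116] [198.5 143.5] at z.0665 [[ 0.4542 -0.1643  0.0665]] at .0805 [[ 0.4535 -0.1695  0.0805]]
[159 154   5  13  39] [160.7 160.2] at z.0665 [[ 0.4529 -0.122   0.0665]] at .0805 [[ 0.4523 -0.1291  0.0805]]
[222 171   7   7  37] [224.9 173.7] at z.0665 [[ 0.418  -0.1762  0.0665]] at .0805 [[ 0.4189 -0.1809  0.0805]]
screws pred [array([226.4, 173.3]), array([194.4, 103.5]), array([120.3, 136.5]), array([154.2, 202.8])]
```

The pin head at (198.5,143.5) matches the fully dropped prediction (199.4,143.8), against (194,145) when up. The lid is shut and the arm is clear, so I'm handing in.

```bash
python3 -c "
from h import *
print(order.sign_off())"
```

```text
the job is handed in; nothing more can be done
None
```

The job is handed in, with no verdict returned: the glue bottle stands on the bench, the case is flat in the box, the lid is shut, and the catch pin measured as dropped with the key held about 21° clockwise; I viewed 11 pictures, one over the limit of 10.

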